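# Right the toppled oil tin against the backplate

### The job

The red oil tin has keeled over and leans with its top end on the upright steel backplate. Without lifting it off the bench, push its foot in towards the plate so that its top end rides up the plate, until the tin stands upright on the bench with its broad back flat against the plate. Leave the green tin standing where it is.

Things in the scene. Friction and masses are not known exactly. Their poses are not given: they have to be found in the camera images.
- red_tin: Red flat-sided oil tin, black cap on top, 0.35 kg: 40 mm deep (x), 64 wide (y, parallel to the plate), 120 high (z, foot to top), 134 with the cap. Origin: centre of its underside; at the start about 101 mm in front of the plate, 14 mm above the bench. It leans 43 deg from vertical, cap on the plate; the foot's near edge, away from the plate, is 27 mm up. Under about 15 deg it drops upright.
- green_tin: A green tin of the same shape and size as the red one, standing upright about 140 mm (115 to 165 mm) beside it, to its left or right. Origin at the centre of its underside, z up. A bystander, to be left standing.
- backplate: Upright dark steel plate, fixed to the bench: 260 mm wide (y), 160 high, 12 thick, with foot and ribs behind. Origin on the bench (z = 0) at the middle of its front face; its x axis points into the plate, away from the robot, so the front face is its plane x = 0 and the tins are at negative x. Friction of tins on plate and bench about 0.6.

How it is judged (in metres and radians):
At the end, for the whole second after the job is handed in: The red tin stands on the bench, at rest, upright within 8 degrees, its broad back against the front of the plate (gap under 15 mm, within 11 degrees of parallel), between the plate's ends; the green tin still stands within 30 mm of where it was (angle between each of red_tin, green_tin's own z axis and vertical below 0.14 rad and height (world z) of red_tin below 0.01 m and x of red_tin in the frame of backplate between -0.035 and -0.01 m and y of red_tin in the frame of backplate between -0.13 and 0.13 m and angle between the x axis of red_tin and the x axis of backplate, either way round below 0.2 rad and linear speed of red_tin below 0.02 m/s and distance of green_tin from where it was at the start of the episode below 0.03 m); the robot touches nothing.
It fails at once if the red tin is lifted off the bench (its underside's centre rises above 60 mm) (height (world z) of red_tin above 0.06 m).
It fails at once if the green tin is knocked over or shifted by more than 30 mm (angle between green_tin's own z axis and vertical above 0.35 rad or distance of green_tin from where it was at the start of the episode above 0.03 m).
It also fails if it takes over 29 s, if anything falls off the work surface, if the arm or the gripper's body presses on something with over 40 N, if the wrist force passes 120 N, or if a joint passes its speed limit or range.

### The arm

A 6-joint arm with a two-finger parallel gripper is mounted at the origin on a cart in front of the work surface, level with it; the furniture and walls round the work are solid. World frame = base frame: x ahead of the robot, y to its left, z up, the work surface at z = 0. Lengths are in mm, angles in degrees, forces in N, time in s.
With the tool pointing down it reaches from about 350 to 850 mm from the base axis. Payload 8.1 kg.
Tool frame: the origin (TCP) lies on the centre line of the jaws, within the pads' length; the fingertips stand 8 mm ahead of it and the grasp point (between the pads) lies 11 mm behind it; x points along the fingers, z is the direction in which the jaws open and shut, and the axes are right-handed (so a half turn about x gives the same grasp; the last joint's range is limited). The gripper opens to 85 mm and grips with 20 to 120 N. Pads are 22 mm wide; open, the fingers measure 114 mm over their backs; the gripper's body (76 mm by 85 mm) begins 54 mm behind the grasp point. The pads swing forward as they close: fully open they stand 13 mm farther back than shut.
Start: joints at [70.623, 7.471, 85.268, -0, 87.261, -4.893], TCP at [150.047, 580.94, 205.392] pointing down, gripper open.
Joint ranges: [-169.43, 169.43], [-51.17, 129.36], [1.28, 143.12], [-76.62, 256.62], [0, 156.53], [-152.29, 152.29]. Speed limits (degrees/s): [136.94, 136.94, 159.86, 180, 180, 180].

### API

Orientations are given as [roll, pitch, yaw] about the fixed x, y, z axes, in that order (R = Rz(yaw) Ry(pitch) Rx(roll)).
In Python, from bench import r, vision, order gives the robot as it stands. The module is installed in compiled form; this text tells all that it offers.
- The arm moves only by the shell command python3 -m jog 'ROWS' [FORCE]. ROWS is JSON, a list of rows, each a list of 3 entries, a list of its own where there are three numbers: the shift along the world's x, y, z in m, then the turn, a rotation vector about the world's x, y, z in rad, then the opening, from -1 (shut) to 1 (fully open). A call has 1 to 5 rows; each row is the pose to reach, as a shift and turn from the pose commanded when the call began; what a row does not reach only later rows make up. A row lasts 1/12 s, in which the tool goes at most 41.7 mm and 7.16 degrees, less where a joint would pass 70% of its speed; a pose out of reach is approached as far as the arm can. A call with a gripper value outside its range is refused whole. The fingers move at their own pace and stop on an object; FORCE is the grip in N (left out, the last holds). Time passes only in rows, so rows that repeat a pose let the fingers close. It gives the time, the measured TCP pose, the force and the opening at its end, in the units of the state.
- r.sense(): the state, without advancing time (a new reading comes with each control period).
- vision.snapshot(name): name is "scene" or "top" or "wrist"; returns the picture (384x512x3 uint8, red, green, blue); there is no depth.
- vision.camera_model(name): a dict with "fov_y" (degrees; the focal length in pixels is half the picture's height over the tangent of half this angle, whatever the lens; pixels are square), "cx", "cy" (the principal point, pixels), "world_to_cam" (4x4, takes a point from world to camera coordinates). Camera axes: x right, y down, z forward; pixel columns grow to the right and rows downward; lengths in mm; the calibration is good to about 2 mm. A picture is of the moment at which its call begins: read the wrist's pose just before it. camera_model takes no time and is no camera call; for the wrist camera it gives the pose at the moment of the call.
- order.hand_in(): hands the job in, once; it reports no verdict.
The state is a dict: "time": time; "joint_pos": joint angles; "qd": joint speeds; "joint_efforts": joint torques, N m; "tool_pos": TCP position; "tcp_rot": TCP orientation; "ft_force": force on the tool from outside, world axes, zero at the start; "wrist_torque": the same for the moment, N m; "finger_gap": finger opening in mm.
Only numpy, scipy, OpenCV 4.12 (cv2) and the standard library are available. Lean on these libraries where they do the work, as an engineer would, in place of code of your own. Each camera call takes 0.05 s, during which the arm holds its last target.

## Working session

There is one attempt and no reset: what is moved stays moved. The work goes in short steps, Python scripts to look and compute and a shell command to move; the robot and the scene stay as the last step left them, time stands still between calls to the robot, and variables do not carry over. Pictures are saved under pics/ and viewed, and the job is handed in when it is done.

```bash
mkdir -p pics; python3 - <<'E'
from bench import r, vision
import cv2,numpy as np
s=r.sense();print(s)
for n in("scene","top"):
    im=vision.snapshot(n);cv2.imwrite(f"pics/{n}0.png",im[:,:,::-1]);m=vision.camera_model(n);print(n,m)
E
```

```text
{'time': 0.0, 'joint_pos': array([ 7.06243859e+01,  7.51339662e+00,  8.53301490e+01, -1.62435738e-03,
        8.72620077e+01, -4.89300425e+00]), 'qd': array([-0.00440985,  0.0812281 ,  0.00824411, -0.06462185,  0.01546403,
       -0.06962655]), 'joint_efforts': array([ 7.34500336e-04, -5.69395924e+01, -5.00552237e+01, -5.13634916e-05,
        1.44062773e-02, -2.08222849e-05]), 'tool_pos': array([149.8389643 , 580.36476403, 204.35398869]), 'tcp_rot': array([ 175.98756442,   89.8944342 , -108.49496634]), 'ft_force': array([ 0.02767017, -0.2049006 ,  0.47276552]), 'wrist_torque': array([ 0.01561048, -0.04387831,  0.01477411]), 'finger_gap': 85.14803903285986}
scene {'fov_y': 42.32866845322657, 'cx': 256.68643815574603, 'cy': 191.07343355318724, 'world_to_cam': array([[ 6.44938637e-01, -7.64231332e-01, -2.15064267e-03,
        -5.11516115e+02],
       [-4.99219333e-01, -4.19159614e-01, -7.58343771e-01,
         2.78867976e+02],
       [ 5.78648608e-01,  4.90158841e-01, -6.51851286e-01,
         6.08397744e+02],
       [ 0.00000000e+00,  0.00000000e+00,  0.00000000e+00,
         1.00000000e+00]])}
top {'fov_y': 54.55766852288617, 'cx': 258.15231990825066, 'cy': 194.1480747033177, 'world_to_cam': array([[ 4.70300932e-01, -8.82471080e-01,  7.86298986e-03,
        -4.14090294e+02],
       [-8.47731984e-01, -4.54227810e-01, -2.73911627e-01,
         4.30446642e+02],
       [ 2.45290678e-01,  1.22155185e-01, -9.61722722e-01,
         7.78791485e+02],
       [ 0.00000000e+00,  0.00000000e+00,  0.00000000e+00,
         1.00000000e+00]])}
```

View pics/scene0.png

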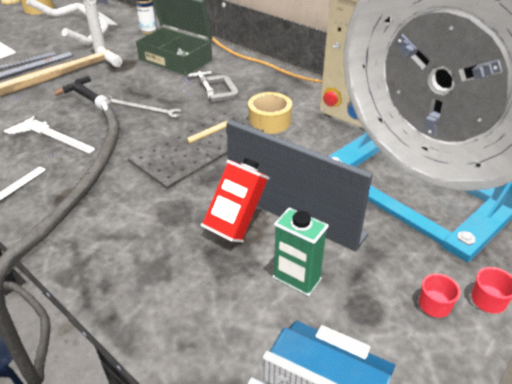

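View pics/top0.png

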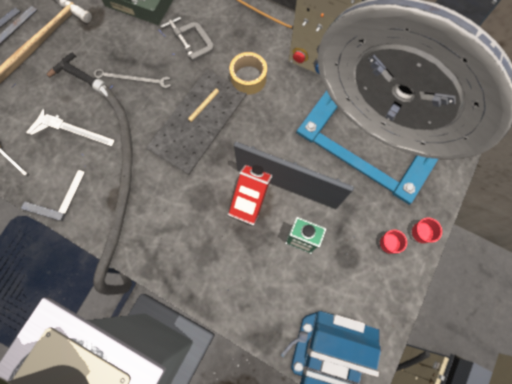

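Scene: red tin leaning at about (236,200), green at (300,250), plate from (228,125) to (367,240). Top: red (250,195), green (306,235), plate top edge from (236,148) to (350,188). I'll zoom in for the corners.

```bash
python3 - <<'E'
import cv2
a=cv2.imread("pics/scene0.png")[110:300,190:380];b=cv2.imread("pics/top0.png")[135:265,225:365]
cv2.imwrite("pics/sz.png",cv2.resize(a,None,fx=3.1,fy=3.1,interpolation=cv2.INTER_CUBIC))
cv2.imwrite("pics/tz.png",cv2.resize(b,None,fx=4.5,fy=4.5,interpolation=cv2.INTER_CUBIC))
E
```

```text
(no output)
```

View pics/sz.png

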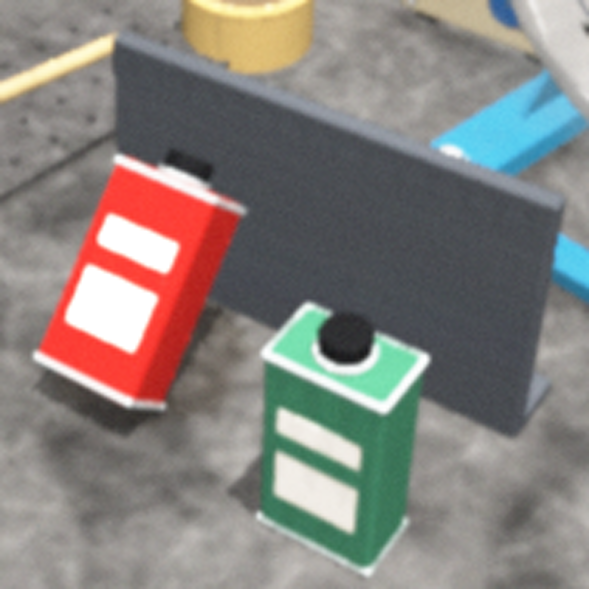

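View pics/tz.png

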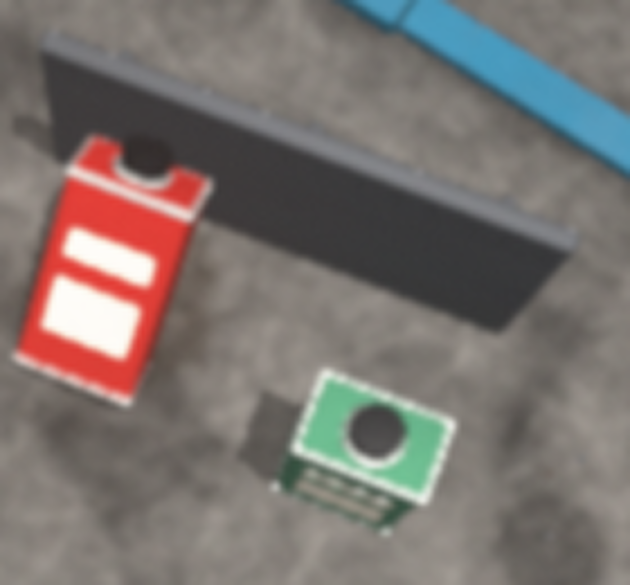

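```bash
cat > h.py <<'E'
import numpy as np
from bench import vision
M={n:vision.camera_model(n) for n in("scene","top")}
def ray(n,p):
    m=M[n];f=192/np.tan(np.radians(m["fov_y"]/2));T=m["world_to_cam"];R=T[:3,:3]
    d=R.T@np.array([(p[0]-m["cx"])/f,(p[1]-m["cy"])/f,1]);return -R.T@T[:3,3],d/np.linalg.norm(d)
def onz(n,p,z):
    o,d=ray(n,p);return o+d*(z-o[2])/d[2]
def tri(a,b):
    o1,d1=ray("scene",a);o2,d2=ray("top",b)
    s=np.linalg.lstsq(np.c_[d1,-d2],o2-o1,rcond=None)[0]
    p,q=o1+s[0]*d1,o2+s[1]*d2;return (p+q)/2,np.linalg.norm(p-q)
S=lambda x,y:(190+(x+.5)/3.1-.5,110+(y+.5)/3.1-.5)
T=lambda x,y:(225+(x+.5)/4.5-.5,135+(y+.5)/4.5-.5)
E
python3 - <<'E'
from h import *
np.set_printoptions(precision=1,suppress=True)
for k,a,b in [("plTL",(116,42),(44,50)),("plTR",(558,210),(568,250)),("plBR",(513,437),(500,332)),
 ("rFootL",(36,356),(14,357)),("rFootR",(133,406),(130,404)),("rTopL",(118,158),(68,172)),("rTopR",(222,205),(192,218)),
 ("gTnl",(263,355),(295,450)),("gTnr",(388,412),(428,502)),("gTfr",(428,356),(455,422)),("gTfl",(308,305),(325,370))]:
    print(k,*tri(S(*a),T(*b)))
for p in[(44,50),(568,250)]:print("pl160",onz("top",T(*p),160))
for p in[(116,42),(558,210)]:print("pl160s",onz("scene",S(*p),160))
print("BR0",onz("top",T(500,332),0),onz("scene",S(513,437),0))
print("gtop", [onz("top",T(*p),120) for p in[(295,450),(428,502),(455,422),(325,370)]])
E
```

```text
plTL [620.4 -81.4 153.6] 0.20366061504956537
plTR [ 648.2 -335.6  152.3] 2.609301592333444
plBR [ 648.1 -336.    -3.1] 0.5612873634785375
rFootL [ 509.1 -118.    24. ] 0.8445773759007484
rFootR [ 515.8 -182.5   23.3] 0.9311298645653898
rTopL [ 586.4 -111.2  109.6] 1.0867267060983785
rTopR [ 596.4 -174.3  103.7] 2.7003455173799256
gTnl [ 516.2 -267.2  113.9] 0.4192309721730608
gTnr [ 523.7 -331.2  113.6] 0.13532931929909964
gTfr [ 562.  -326.1  115.9] 0.12097914604376872
gTfl [ 556.  -262.7  114.2] 0.42132741642523125
pl160 [618.1 -83.  160. ]
pl160 [ 644.3 -333.8  160. ]
pl160s [613.4 -88.4 160. ]
pl160s [ 640.4 -340.3  160. ]
BR0 [ 647.3 -335.9    0. ] [ 645.1 -337.     0. ]
gtop [array([ 515.2, -267.4,  120. ]), array([ 522.3, -330.6,  120. ]), array([ 561. , -325.8,  120. ]), array([ 554.7, -262.9,  120. ])]
```

```bash
cat > g.py <<'E'
import numpy as np,sys
from bench import r
from scipy.spatial.transform import Rotation as Ro
np.set_printoptions(precision=3,suppress=True)
Y=np.radians(6.2);n=np.array([np.cos(Y),np.sin(Y),0]);t=np.array([-np.sin(Y),np.cos(Y),0]);O=np.array([633,-209,0.])
def tgt(eps,s):
    e=np.radians(eps);a=np.cos(e)*n-np.sin(e)*np.array([0,0,1]);z=s*t;return Ro.from_matrix(np.c_[a,np.cross(z,a),z])
def st():
    s=r.sense();return s,np.array(s["tool_pos"]),Ro.from_euler("xyz",s["tcp_rot"],degrees=True)
def rel(p,eps=40,s=1):
    S,p0,R0=st();return (np.array(p)-p0)/1000,(tgt(eps,s)*R0.inv()).as_rotvec()
def info():
    S,p,R=st();E=p+8*R.as_matrix()[:,0];d=E-O
    print("t",S["time"],"J",S["joint_pos"],"tcp",p,"axis",R.as_matrix()[:,0],"jaw",R.as_matrix()[:,2],"F",S["ft_force"],"gap",S["finger_gap"],"\nE plate x',y',z",d@n,d@t,E[2])
E
python3 - <<'E'
from g import *
info()
for s in(1,-1):
    for e in(90,40):print(s,e,*rel([430,-156,150],e,s))
E
```

```text
t 0.1 J [70.623  7.512 85.325  0.001 87.26  -4.893] tcp [149.854 580.425 204.424] axis [-0.001 -0.002 -1.   ] jaw [ 0.25   0.968 -0.002] F [0.159 0.223 0.565] gap 85.29471604801454 
E plate x',y',z -395.0687748071021 836.9752782813867 196.42405225476938
1 90 [ 0.28  -0.736 -0.054] [ 0.002 -0.     0.361]
1 40 [ 0.28  -0.736 -0.054] [-0.062 -0.875  0.338]
-1 90 [ 0.28  -0.736 -0.054] [-0.    -0.002 -2.781]
-1 40 [ 0.28  -0.736 -0.054] [ 1.202 -0.089 -2.544]
```

```bash
python3 -m jog '[[[0.032,-0.024,0.006],[0,0,-0.124],-0.3],[[0.064,-0.048,0.012],[0,0,-0.248],-0.3],[[0.096,-0.072,0.018],[0,0,-0.372],-0.3],[[0.128,-0.096,0.024],[0,0,-0.496],-0.3],[[0.16,-0.12,0.03],[0,0,-0.62],-0.3]]' 30
python3 -m jog '[[[0.018,-0.036,0],[0,0,-0.124],-0.3],[[0.036,-0.072,0],[0,0,-0.248],-0.3],[[0.054,-0.108,0],[0,0,-0.372],-0.3],[[0.072,-0.144,0],[0,0,-0.496],-0.3],[[0.09,-0.18,0],[0,0,-0.62],-0.3]]'
python3 -c "
from g import *
info();print(rel([430,-156,150],40,-1))"
```

```text
time: 0.52
tool_pos: [310.9, 459.5, 235.2]
tcp_rot: [-168.5, 90.0, -128.8]
ft_force: [1.4, 1.1, 0.2]
finger_gap: 29.6
time: 0.93
tool_pos: [400.3, 279.0, 235.0]
tcp_rot: [-151.3, 90.0, -147.1]
ft_force: [1.0, 0.6, 0.9]
finger_gap: 29.9
t 0.9333 J [ 28.855 -10.721 100.041  -0.002  90.707  24.727] tcp [400.3   279.01  235.028] axis [-0. -0. -1.] jaw [ 0.997  0.072 -0.   ] F [0.973 0.619 0.942] gap 29.85167855926508 
E plate x',y',z -178.6378926676606 510.2857481809661 227.02796955337342
(array([ 0.03 , -0.435, -0.085]), array([ 0.736, -0.615, -1.428]))
```

```bash
python3 -m jog '[[[0.002,-0.031,0],[0.053,-0.044,-0.102],-0.3],[[0.004,-0.062,0],[0.106,-0.088,-0.204],-0.3],[[0.006,-0.093,0],[0.159,-0.132,-0.306],-0.3],[[0.008,-0.124,0],[0.212,-0.176,-0.408],-0.3],[[0.01,-0.155,0],[0.265,-0.22,-0.51],-0.3]]'
python3 -m jog '[[[0.002,-0.031,-0.005],[0.053,-0.044,-0.102],-0.3],[[0.004,-0.062,-0.01],[0.106,-0.088,-0.204],-0.3],[[0.006,-0.093,-0.015],[0.159,-0.132,-0.306],-0.3],[[0.008,-0.124,-0.02],[0.212,-0.176,-0.408],-0.3],[[0.01,-0.155,-0.025],[0.265,-0.22,-0.51],-0.3]]'
python3 -c "
from g import *
info();print(rel([430,-156,150],40,-1))"
```

```text
time: 1.35
tool_pos: [410.0, 124.7, 235.1]
tcp_rot: [60.6, 70.3, 35.3]
ft_force: [-0.1, -1.0, 0.0]
finger_gap: 29.9
time: 1.77
tool_pos: [447.3, -43.8, 208.6]
tcp_rot: [77.6, 54.3, 23.6]
ft_force: [0.3, -0.0, -0.4]
finger_gap: 30.0
t 1.7667 J [-40.338 -51.113 137.241  32.382  78.381  11.41 ] tcp [447.321 -43.805 208.589] axis [ 0.535  0.234 -0.812] jaw [ 0.55  -0.825  0.125] F [ 0.297 -0.01  -0.382] gap 29.980620830166586 
E plate x',y',z -162.29287173531873 185.6774035371058 202.0954530938682
(array([-0.017, -0.112, -0.059]), array([ 0.208, -0.203, -0.46 ]))
```

```bash
cat > k.py <<'E'
import numpy as np
from scipy.optimize import least_squares
from scipy.spatial.transform import Rotation as Ro
D=[([70.623,7.512,85.325,0.001,87.26,-4.893],[149.854,580.425,204.424]),([28.855,-10.721,100.041,-.002,90.707,24.727],[400.3,279.01,235.028]),([-40.338,-51.113,137.241,32.382,78.381,11.41],[447.321,-43.805,208.589])]
rz=lambda a:Ro.from_euler("z",a,degrees=True).as_matrix();ry=lambda a:Ro.from_euler("y",a,degrees=True).as_matrix()
def fk(q,P,sg=1):
    e,h,L1,o,L2,L3=P
    W=rz(q[3]*sg)@ry(q[4])
    a=rz(q[0])@ry(q[1]+q[2])@W@np.array([0,0,1])
    w=rz(q[0])@(np.array([e,0,h])+ry(q[1])@(np.array([0,0,L1])+ry(q[2])@np.array([o,0,L2])))
    return w+L3*a,a,w
E
python3 - <<'E'
from k import *
np.set_printoptions(precision=3,suppress=True)
for sg in(1,-1):
    print(fk(D[2][0],[0]*6,sg)[1])
    s=least_squares(lambda P:np.concatenate([fk(q,P,sg)[0]-p for q,p in D]+[[0.02*P[0]*0]]),[0,300,350,0,350,250])
    print(s.cost,s.x,fk(D[2][0],s.x,sg)[2])
E
```

```text
[ 0.535  0.234 -0.812]
2624.7919786523653 [-42.74  661.223 436.689 372.953 603.614 488.07 ] [ 186.572 -158.437  604.029]
[-0.144 -0.566 -0.812]
2874.753758546476 [  385.48  -2771.683  -239.466 -2741.949   100.638  -486.21 ] [ 371.307 -315.315 -179.53 ]
```

```bash
cat > k.py <<'E'
import numpy as np
from scipy.optimize import least_squares
from scipy.spatial.transform import Rotation as Ro
D=[([70.623,7.512,85.325,0.001,87.26,-4.893],[149.854,580.425,204.424]),([28.855,-10.721,100.041,-.002,90.707,24.727],[400.3,279.01,235.028]),([-40.338,-51.113,137.241,32.382,78.381,11.41],[447.321,-43.805,208.589])]
rz=lambda a:Ro.from_euler("z",a,degrees=True).as_matrix();ry=lambda a:Ro.from_euler("y",a,degrees=True).as_matrix()
def fk(q,P,m=0):
    e,h,L1,o,L2,L3,b=P[:7]
    W=ry(q[1]+q[2])@rz(q[3])@ry(q[4]);A=rz(q[0])
    a=A@W@np.array([0,0,1]); lat=np.array([0,b,0])
    if m==1: lat=ry(q[1]+q[2])@rz(q[3])@lat
    w=A@(np.array([e,0,h])+ry(q[1])@np.array([0,0,L1])+ry(q[1]+q[2])@np.array([o,0,L2])+lat)
    return w+L3*a,a,w
E
python3 - <<'E'
from k import *
np.set_printoptions(precision=2,suppress=True)
for m in(0,1):
    f=lambda P:np.concatenate([fk(q,P,m)[0]-p for q,p in D]+[1e-3*(P-np.array([0,150,400,0,400,250,50]))])
    s=least_squares(f,[0,150,400,0,400,250,50])
    print(m,s.cost,s.x,fk(D[2][0],s.x,m)[2])
E
```

```text
0 0.03811880340913862 [  0.23 317.71 369.06  61.18 553.16 390.7   51.2 ] [ 238.18 -135.09  525.72]
1 32.67488688578925 [106.01 664.43 422.03 446.14 457.29 407.94  50.37] [ 227.29 -137.21  542.04]
```

```bash
cat >> g.py <<'E'
def go(x,y,z,eps=56):
    R=tgt(eps,-1);p=O+x*n+y*t+np.array([0,0,z])-8*R.as_matrix()[:,0]
    print("shift",*rel(p,eps,-1))
E
python3 -c "
from g import *
go(-138,71,95)"
```

```text
shift [ 0.036 -0.11  -0.107] [ 0.113  0.061 -0.481]
```

```bash
python3 -m jog '[[[0.007,-0.022,-0.01],[0.023,0.012,-0.096],-0.3],[[0.014,-0.044,-0.025],[0.045,0.024,-0.192],-0.3],[[0.022,-0.066,-0.05],[0.068,0.036,-0.289],-0.3],[[0.029,-0.088,-0.08],[0.09,0.049,-0.385],-0.3],[[0.036,-0.11,-0.107],[0.113,0.061,-0.481],-0.3]]'
python3 -c "
from g import *
info();go(-138,71,95)"
```

```text
time: 2.18
tool_pos: [482.7, -153.4, 100.5]
tcp_rot: [90.0, 56.1, 6.2]
ft_force: [-0.1, -0.0, -0.7]
finger_gap: 30.0
t 2.1833 J [-42.791 -33.53  138.323  30.641  55.539  27.849] tcp [ 482.729 -153.376  100.511] axis [ 0.554  0.06  -0.83 ] jaw [ 0.107 -0.994 -0.   ] F [-0.076 -0.013 -0.688] gap 30.019156484782716 
E plate x',y',z -138.92707010935527 71.52458975211248 93.86796166309733
shift [ 0.001 -0.     0.001] [ 0.    -0.002  0.001]
```

```bash
python3 -m jog '[[[0,0,-0.02],[0,0,0],-0.3],[[0,0,-0.045],[0,0,0],-0.3],[[0,0,-0.064],[0,0,0],-0.3],[[0,0,-0.064],[0,0,0],-0.3]]'
python3 - <<'E'
from g import *
from bench import vision
import cv2
info()
a=vision.snapshot("scene")[110:300,170:360,::-1];b=vision.snapshot("top")[135:265,205:345,::-1]
a=cv2.resize(a,(400,400),interpolation=cv2.INTER_CUBIC);b=cv2.resize(b,(400,371),interpolation=cv2.INTER_CUBIC)
cv2.imwrite("pics/c1.png",np.hstack([a[:371],b]))
E
```

```text
time: 2.52
tool_pos: [479.9, -149.3, 32.5]
tcp_rot: [90.6, 56.5, 7.0]
ft_force: [-0.7, 0.8, -1.4]
finger_gap: 29.9
t 2.5167 J [-42.715 -25.556 140.952  35.106  47.138  20.539] tcp [ 479.937 -149.269   32.48 ] axis [ 0.548  0.067 -0.833] jaw [ 0.113 -0.994 -0.006] F [-0.696  0.756 -1.411] gap 29.85417180650028 
E plate x',y',z -141.29622005644103 75.97352993002711 25.812979406214396
```

View pics/c1.png

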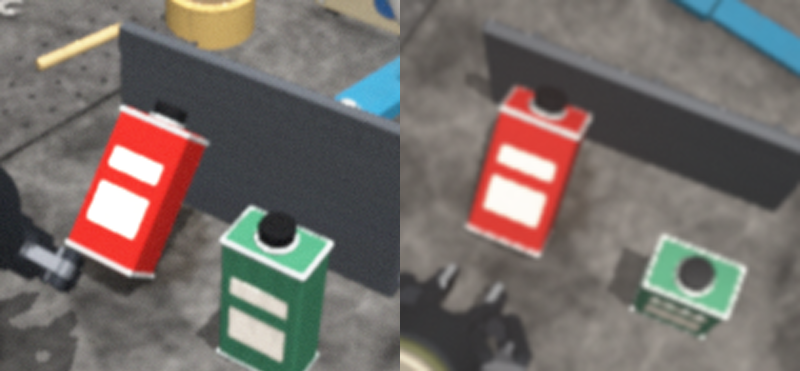

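```bash
python3 - <<'E'
from h import *
from g import O,n,t
P=lambda x,y:(205+(x-400)/400*140,135+y/371*130)
for k,p,z in[("tipL",(455,264),30),("tipR",(500,286),30),("footL",(467,228),27),("footR",(542,253),27)]:
    d=onz("top",P(*p),z)-O;print(k,d@n,d@t)
E
```

```text
tipL -146.9460415690316 98.1471490152843
tipR -149.9036728904034 57.923109759787955
footL -115.65727484605245 101.2900779031624
footR -112.06467336096584 37.16456066998919
```

```bash
python3 -c "
from g import *
go(-126,68,28,57)"
```

```text
shift [ 0.014 -0.004 -0.002] [-0.004  0.013 -0.005]
```

```bash
python3 -m jog '[[[0.007,-0.003,0.001],[0,0,0],-0.3],[[0.014,-0.005,0.002],[0,0,0],-0.3],[[0.014,-0.005,0.002],[0,0,0],-0.3]]'
python3 -c "
from g import *
info();go(-120,68,28,57)"
```

```text
time: 2.87
tool_pos: [499.2, -158.5, 43.2]
tcp_rot: [89.7, 55.9, 6.2]
ft_force: [0.1, -0.1, 0.2]
finger_gap: 29.9
t 2.8667 J [-41.658 -22.799 138.024  35.188  46.108  21.163] tcp [ 499.244 -158.456   43.185] axis [ 0.557  0.06  -0.828] jaw [ 0.112 -0.994  0.003] F [ 0.119 -0.103  0.209] gap 29.866214673956772 
E plate x',y',z -123.03224369887639 64.69119570403957 36.55875854885182
shift [ 0.003  0.004 -0.008] [ 0.001  0.019 -0.005]
```

```bash
python3 -m jog '[[[0.001,0.003,-0.008],[0,0,0],-0.3],[[0.004,0.003,-0.008],[0,0,0],-0.3],[[0.007,0.003,-0.008],[0,0,0],-0.3],[[0.007,0.003,-0.008],[0,0,0],-0.3]]'
python3 - <<'E'
from g import *
from bench import vision
import cv2
info()
a=vision.snapshot("scene")[110:300,170:360,::-1];b=vision.snapshot("top")[135:265,205:345,::-1]
a=cv2.resize(a,(400,400),interpolation=cv2.INTER_CUBIC);b=cv2.resize(b,(400,371),interpolation=cv2.INTER_CUBIC)
cv2.imwrite("pics/c2.png",np.hstack([a[:371],b]))
E
```

```text
time: 3.2
tool_pos: [504.3, -153.6, 32.0]
tcp_rot: [90.0, 56.1, 6.5]
ft_force: [0.1, -0.5, 0.2]
finger_gap: 29.8
t 3.2 J [-40.464 -20.569 137.716  35.801  44.152  21.015] tcp [ 504.309 -153.628   32.035] axis [ 0.554  0.063 -0.83 ] jaw [ 0.113 -0.994  0.   ] F [ 0.084 -0.517  0.17 ] gap 29.782759148031033 
E plate x',y',z -117.49750862410359 68.96840478672837 25.394223858924256
```

View pics/c2.png

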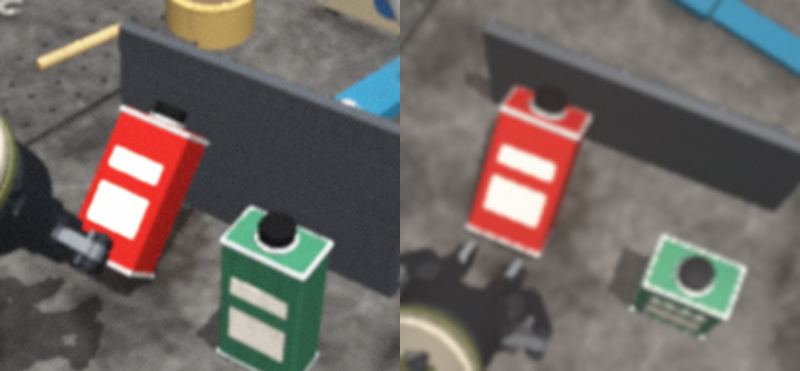

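Fingers are centred on the foot, tips a few mm short of it, no contact yet. Creep in.

```bash
python3 -m jog '[[[0.003,0,-0.001],[0,0,0],-0.3],[[0.006,0.001,-0.002],[0,0,0],-0.3],[[0.009,0.001,-0.003],[0,0,0],-0.3],[[0.012,0.001,-0.004],[0,0,0],-0.3],[[0.012,0.001,-0.004],[0,0,0],-0.3]]'
python3 -c "
from g import *
info()"
```

```text
time: 3.72
tool_pos: [516.5, -152.8, 27.8]
tcp_rot: [90.0, 56.1, 6.5]
ft_force: [-0.8, 0.3, 0.3]
finger_gap: 29.9
t 3.7167 J [-39.037 -17.781 136.183  36.152  42.4    21.44 ] tcp [ 516.468 -152.776   27.81 ] axis [ 0.554  0.063 -0.83 ] jaw [ 0.113 -0.994 -0.   ] F [-0.838  0.257  0.283] gap 29.90304061910768 
E plate x',y',z -105.31801464517534 68.50282645368327 21.168267603555236
```

```bash
python3 -m jog '[[[0.003,0,-0.001],[0,0,0],-0.3],[[0.006,0.001,-0.002],[0,0,0],-0.3],[[0.009,0.001,-0.003],[0,0,0],-0.3],[[0.012,0.001,-0.004],[0,0,0],-0.3],[[0.012,0.001,-0.004],[0,0,0],-0.3]]'
cat > pic.py <<'E'
from g import *
from bench import vision
import cv2,sys
info()
a=vision.snapshot("scene")[110:300,170:360,::-1];b=vision.snapshot("top")[135:265,205:345,::-1]
a=cv2.resize(a,(400,400),interpolation=cv2.INTER_CUBIC);b=cv2.resize(b,(400,371),interpolation=cv2.INTER_CUBIC)
cv2.imwrite(sys.argv[1],np.hstack([a[:371],b]))
E
python3 pic.py pics/c3.png
```

```text
time: 4.13
tool_pos: [528.5, -151.8, 23.9]
tcp_rot: [90.0, 56.1, 6.5]
ft_force: [-0.4, 0.1, 0.4]
finger_gap: 30.2
t 4.1333 J [-37.69  -15.165 134.669  36.473  40.806  21.886] tcp [ 528.47  -151.805   23.855] axis [ 0.554  0.063 -0.83 ] jaw [ 0.113 -0.994  0.   ] F [-0.381  0.107  0.399] gap 30.223399300386696 
E plate x',y',z -93.28139565363402 68.17136807329119 17.214252011465078
```

View pics/c3.png

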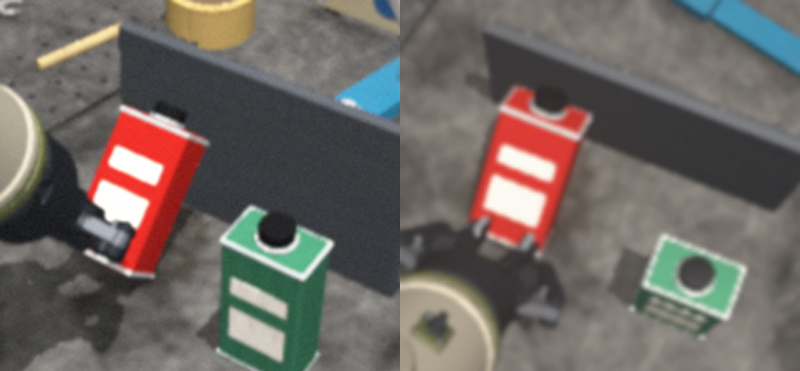

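```bash
python3 - <<'E'
from h import *
from g import O,n,t
import cv2
T2=lambda x,y:(205+(x-400)/400*140,135+y/371*130)
S2=lambda x,y:(170+x/400*190,110+y/400*190)
for a,b in[((134,238),(531,238)),((128,255),(526,250)),((155,275),(540,254))]:
    p,e=tri(S2(*a),T2(*b));d=p-O;print(d@n,d@t,p[2],e)
E
python3 - <<'E'
import cv2,numpy as np
from bench import vision
a=vision.snapshot("scene")[200:255,190:260,::-1];b=vision.snapshot("top")[195:240,215:275,::-1]
cv2.imwrite("pics/c4.png",np.hstack([cv2.resize(a,(400,314),interpolation=cv2.INTER_CUBIC),cv2.resize(b,(400,314),interpolation=cv2.INTER_CUBIC)]))
E
```

```text
-106.6084099440679 44.82483435399592 53.46287541864007 7.4974938826060855
-114.47125970362276 45.67937634598249 41.310846310284035 8.223781883642854
-106.42361762230817 32.32467062390744 19.520851775940287 17.32527164689761
```

View pics/c4.png

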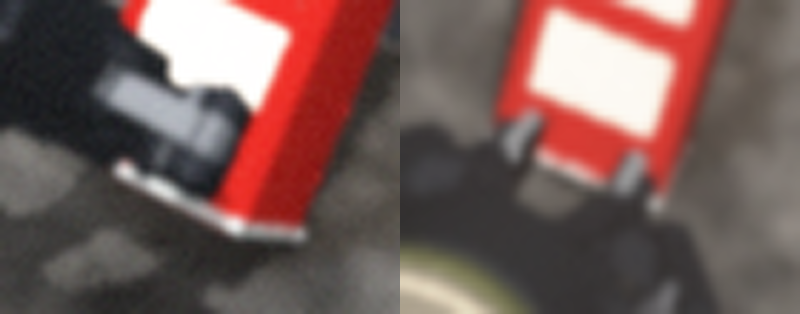

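```bash
python3 - <<'E'
from h import *
from g import O,n,t
Q=lambda p:((p-O)@n,(p-O)@t,p[2])
for a in [(231.2,222.8),(229,218),(227,233),(233,219)]:
    for b in[(251,216.5)]:
        p,e=tri(a,b);print(Q(p),e)
# tip projections for the hypothesised points
m=M
def proj(nm,X):
    q=M[nm]["world_to_cam"]@np.r_[X,1];f=192/np.tan(np.radians(M[nm]["fov_y"]/2));return q[0]/q[2]*f+M[nm]["cx"],q[1]/q[2]*f+M[nm]["cy"]
from g import tgt,st
S,p,R=st();A=R.as_matrix();up=-A[:,1] if A[2,1]<0 else A[:,1]
for k in(-5,0,8):
  for u in(-11,11):
    for w in(15,28):
        X=p+k*A[:,0]+u*up+w*A[:,2];s=proj("scene",X);b=proj("top",X)
        print(k,u,w,"scenecrop",(s[0]-190)*5.71,(s[1]-200)*5.71,"topcrop",400+(b[0]-215)*6.67,(b[1]-195)*6.98,"plate",Q(X))
E
```

```text
(np.float64(-103.63574512328408), np.float64(48.5529954134035), np.float64(50.07320156044125)) 1.9260502362584877
(np.float64(-107.25220225475009), np.float64(48.12926260334846), np.float64(64.06038993479848)) 0.45912467766500703
(np.float64(-101.26200578510745), np.float64(54.45661894495823), np.float64(22.487309258565745)) 7.242407442701365
(np.float64(-104.41214390759687), np.float64(46.25759912698617), np.float64(60.03362723764303)) 5.587204772173098
-5 -11 15 scenecrop 209.08999387782407 207.90639684491944 topcrop 624.2721498509709 179.87059773281868 plate (np.float64(-110.07788610484074), np.float64(53.18313862634656), np.float64(21.899645163758173))
-5 -11 28 scenecrop 245.9318040993713 226.11649293252606 topcrop 658.9702789360717 194.05552061059197 plate (np.float64(-110.0142104287155), np.float64(40.183294578032175), np.float64(21.900002619722482))
-5 11 15 scenecrop 244.9350918577098 139.9886609470552 topcrop 643.4834601839797 121.73563965284309 plate (np.float64(-91.81315208729924), np.float64(53.272939928229114), np.float64(34.1630634064277))
-5 11 28 scenecrop 281.859560
[... 1095 characters left out ...]
p.float64(-102.83140625238764), np.float64(53.218336472260084), np.float64(11.106717346912825))
8 -11 28 scenecrop 261.8465280188958 236.89634912782765 topcrop 666.6943135983563 180.80836125144887 plate (np.float64(-102.7677305762624), np.float64(40.21849242394569), np.float64(11.107074802877133))
8 11 15 scenecrop 260.69049945460944 151.8601700048854 topcrop 651.477810592469 109.4176814410957 plate (np.float64(-84.56667223484615), np.float64(53.30813777414263), np.float64(23.370135589582347))
8 11 28 scenecrop 297.1983771715255 169.36064961223815 topcrop 686.0080742342714 123.41950391987397 plate (np.float64(-84.50299655872092), np.float64(40.30829372582824), np.float64(23.370493045546656))
```

Tips (scene crop ~(215,185)) sit just off the near face and about 12 mm higher than planned: at this opening the pads are farther back. Back off and lower before pushing.

```bash
python3 -m jog '[[[-0.01,-0.001,0],[0,0,0],-0.3],[[-0.01,-0.001,-0.006],[0,0,0],-0.3],[[-0.01,-0.001,-0.012],[0,0,0],-0.3],[[-0.006,-0.001,-0.012],[0,0,0],-0.3],[[-0.003,0,-0.012],[0,0,0],-0.3]]'
python3 -m jog '[[[0.003,0,0],[0,0,0],-0.3],[[0.006,0,0],[0,0,0],-0.3],[[0.009,0.001,0],[0,0,0],-0.3]]'
python3 pic.py pics/c5.png
```

```text
time: 4.75
tool_pos: [525.1, -151.7, 11.2]
tcp_rot: [90.1, 56.2, 6.5]
ft_force: [0.2, -0.7, 0.1]
finger_gap: 29.6
time: 5.0
tool_pos: [531.3, -151.3, 10.0]
tcp_rot: [89.9, 56.5, 6.5]
ft_force: [-96.4, -13.3, 60.3]
finger_gap: 29.9
t 5.0 J [-37.147 -12.531 134.17   37.332  38.981  20.723] tcp [ 531.272 -151.262    9.975] axis [ 0.549  0.063 -0.834] jaw [ 0.115 -0.993  0.001] F [-96.441 -13.31   60.314] gap 29.86819178200969 
E plate x',y',z -90.47839486306624 68.41283662295069 3.3059624434505643
```

View pics/c5.png

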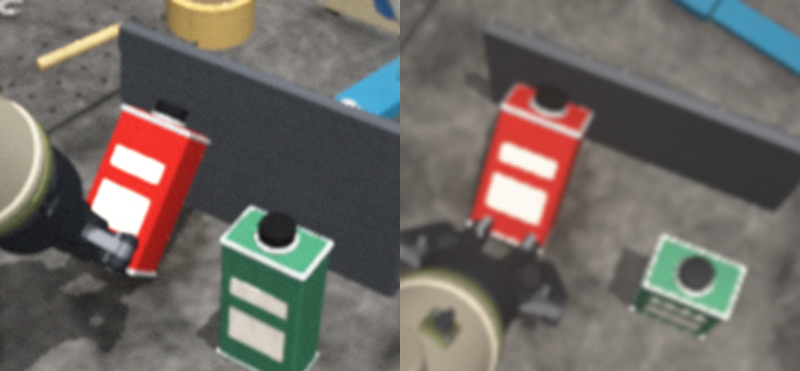

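Both pads touch the near face, but the force is 114 N and the tin has not slid. It jams because I'm pressing down on the leaning face too far above the foot edge. Back off, then push the foot edge with near-vertical fingers moving down with it.

```bash
python3 -m jog '[[[-0.02,-0.002,0.005],[0,0,0],-0.3],[[-0.035,-0.004,0.025],[0,0,0],-0.3],[[-0.05,-0.005,0.05],[0,0,0],-0.3],[[-0.05,-0.005,0.06],[0,0,0],-0.3]]'
python3 -c "
from g import *
info();go(-145,69,50,88)"
```

```text
time: 5.43
tool_pos: [484.0, -156.9, 75.0]
tcp_rot: [89.7, 56.0, 6.2]
ft_force: [1.3, -0.9, 0.3]
finger_gap: 30.0
t 5.4333 J [-43.226 -30.094 139.107  32.54   52.13   24.254] tcp [ 483.953 -156.936   74.968] axis [ 0.556  0.06  -0.829] jaw [ 0.112 -0.994  0.003] F [ 1.31  -0.947  0.292] gap 29.984249127521124 
E plate x',y',z -138.07993259452707 67.85608812836641 68.33425379566603
shift [-0.003  0.001 -0.017] [-0.059  0.555 -0.005]
```

```bash
python3 -m jog '[[[-0.003,0.001,0],[-0.012,0.111,-0.001],-0.3],[[-0.003,0.001,-0.005],[-0.024,0.222,-0.002],-0.3],[[-0.003,0.001,-0.01],[-0.036,0.333,-0.003],-0.3],[[-0.003,0.001,-0.02],[-0.048,0.444,-0.004],-0.3],[[-0.003,0.001,-0.027],[-0.059,0.555,-0.005],-0.3]]'
python3 -m jog '[[[0.004,0.001,-0.01],[0,0,0],-0.3],[[0.008,0.001,-0.02],[0,0,0],-0.3],[[0.008,0.001,-0.02],[0,0,0],-0.3]]'
cat > pic2.py <<'E'
from g import *
from bench import vision
import cv2,sys
info()
A=vision.snapshot("scene");B=vision.snapshot("top")
np.save("A.npy",A);np.save("B.npy",B)
a=A[170:255,180:290,::-1];b=B[180:240,205:285,::-1]
cv2.imwrite(sys.argv[1],np.hstack([cv2.resize(a,(400,309),interpolation=cv2.INTER_CUBIC),cv2.resize(b,(400,309),interpolation=cv2.INTER_CUBIC)]))
E
python3 pic2.py pics/d1.png
```

```text
time: 5.85
tool_pos: [483.3, -155.2, 45.7]
tcp_rot: [88.0, 88.2, 4.1]
ft_force: [-0.7, 0.6, 0.3]
finger_gap: 30.0
time: 6.1
tool_pos: [488.1, -152.3, 21.7]
tcp_rot: [99.0, 88.1, 15.2]
ft_force: [-0.1, -1.1, -0.8]
finger_gap: 29.8
t 6.1 J [-23.988   2.125 111.095   1.298  65.338  59.27 ] tcp [ 488.062 -152.338   21.658] axis [ 0.031  0.009 -0.999] jaw [ 0.108 -0.994 -0.005] F [-0.106 -1.085 -0.836] gap 29.80756804859319 
E plate x',y',z -137.71326698447484 72.02469819481087 13.662079728231515
```

View pics/d1.png

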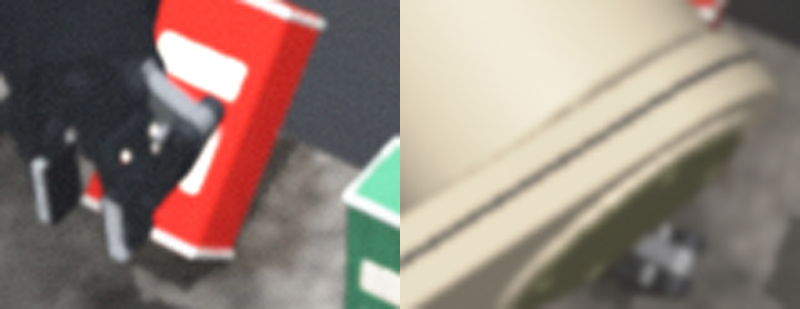

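```bash
python3 - <<'E'
from h import *
from g import O,n,t,st
def proj(nm,X):
    q=M[nm]["world_to_cam"]@np.r_[X,1];f=192/np.tan(np.radians(M[nm]["fov_y"]/2));return q[0]/q[2]*f+M[nm]["cx"],q[1]/q[2]*f+M[nm]["cy"]
S,p,R=st();A=R.as_matrix();up=A[:,1] if A[0,1]>0 else -A[:,1]
for w in(-15,15,):
  for u in(-11,11):
   for k in(-12,0,8):
    X=p+k*A[:,0]+u*up+w*A[:,2];s=proj("scene",X)
    print(k,u,w,"crop",(s[0]-180)*3.636,(s[1]-170)*3.636,X[2],(X-O)@n)
E
```

```text
-12 -11 -15 crop 54.40367093985652 243.534926765211 35.7253568061308 -149.67366962467676
0 -11 -15 crop 57.162652392413456 261.8311450432437 23.732215948621054 -149.27015382129878
8 -11 -15 crop 58.97116607287179 273.8243249994969 15.736788710281225 -149.00114328571345
-12 11 -15 crop 85.69363381366863 212.85982365548384 36.46503147901668 -127.68612955890896
0 11 -15 crop 88.0960280939712 231.16154771933756 24.471890621506944 -127.28261375553096
8 11 -15 crop 89.67123531614678 243.16166283783272 16.476463383167115 -127.01360321994565
-12 -11 15 crop 108.30970232743857 271.6929151131756 35.61948902691069 -149.71245369558613
0 -11 15 crop 110.55902512087974 289.9949515415978 23.62634816940094 -149.30893789220815
8 -11 15 crop 112.0330546855821 301.98866932564374 15.630920931061116 -149.03992735662283
-12 11 15 crop 139.19498882652405 240.05254414275595 36.359163699796575 -127.72491362981836
0 11 15 crop 141.09463865575526 258.3698353115013 24.36602284228683 -127.32139782644036
8 11 15 crop 142.33987631504718 270.37698548652236 16.370595603947002 -127.05238729085502
```

```bash
python3 -m jog '[[[0,-0.002,-0.004],[0,0,0],-0.3],[[0,-0.002,-0.008],[0,0,0],-0.3],[[0,-0.002,-0.01],[0,0,0],-0.3],[[0,-0.002,-0.01],[0,0,0],-0.3]]'
python3 - <<'E'
from g import *
from bench import vision
import cv2
info()
A=vision.snapshot("scene");W=vision.snapshot("wrist")
a=A[205:250,180:250,::-1]
cv2.imwrite("pics/d2.png",np.hstack([cv2.resize(a,(466,300),interpolation=cv2.INTER_CUBIC),cv2.resize(W[:,:,::-1],(334,300),interpolation=cv2.INTER_AREA)]))
E
```

```text
time: 6.53
tool_pos: [488.5, -156.1, 14.9]
tcp_rot: [93.8, 88.1, 9.9]
ft_force: [0.1, -0.3, -0.5]
finger_gap: 30.0
t 6.5333 J [-24.284   2.808 111.197   1.207  64.398  59.12 ] tcp [ 488.513 -156.094   14.881] axis [ 0.033  0.006 -0.999] jaw [ 0.106 -0.994 -0.002] F [ 0.108 -0.319 -0.507] gap 29.98546064501108 
E plate x',y',z -137.657851941194 68.21831049270283 6.885490517481184
```

View pics/d2.png

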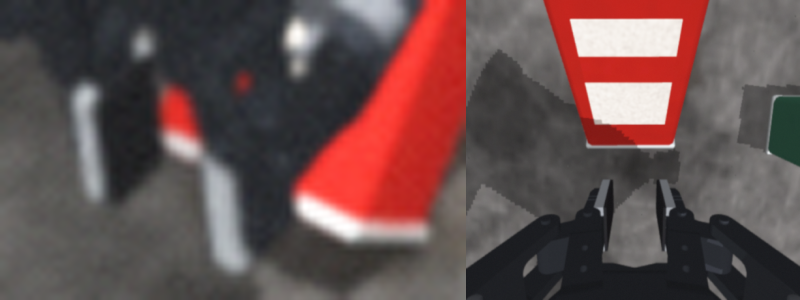

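```bash
python3 - <<'E'
from h import *
from g import O,n,t
for nm,p in[("R",(180+233/6.657,205+266/6.667)),("L",(180+95/6.657,205+198/6.667)),("C",(180+297/6.657,205+195/6.667))]:
    o,d=ray("scene",p)
    for xp in(-153,-149,-145,-115):
        X=o+d*((xp-(o-O)@n)/(d@n));print(nm,xp,(X-O)@t,X[2])
E
```

```text
R -153 42.32104072014378 46.22651800256881
R -149 45.8056046234814 40.607180818604206
R -145 49.29016852681902 34.98784363463949
R -115 75.4243978018513 -7.157185245095661
L -153 83.60160746583234 45.07602510640106
L -149 87.49985875147985 39.44515842000692
L -145 91.39811003712735 33.81429173361278
L -115 120.63499467948343 -8.417208414342895
C -153 21.918750203676076 81.23528153326026
C -149 25.198855427730628 75.96677973952012
C -145 28.478960651785172 70.69827794577998
C -115 53.07974983219402 31.18451449272925
```

```bash
python3 - <<'E'
from bench import vision
from g import *
import h,cv2
S,p,R=st();A=R.as_matrix()
h.M["wrist"]=vision.camera_model("wrist");W=vision.snapshot("wrist");cv2.imwrite("pics/w1.png",cv2.resize(W[160:300,150:370,::-1],(800,509),interpolation=cv2.INTER_CUBIC))
o,_=h.ray("wrist",(256,192));print("cam in tool",A.T@(o-p))
for px in[(213,230),(305,230)]:
    o,d=h.ray("wrist",px);print(A.T@d)
E
```

```text
cam in tool [-167.07    65.74    -0.669]
[ 0.922 -0.363 -0.133]
[ 0.922 -0.363  0.136]
```

View pics/w1.png

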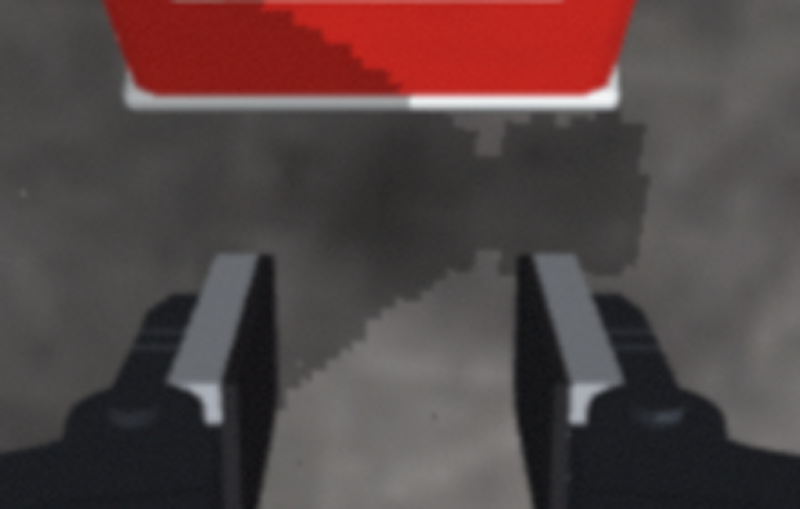

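```bash
python3 - <<'E'
from bench import vision
from g import *
import h
S,p,R=st();A=R.as_matrix();h.M["wrist"]=vision.camera_model("wrist")
for x,y,w in[(257,255,-15),(535,255,15),(215,255,-22),(578,255,22),(272,255,-15),(516,255,15)]:
    o,d=h.ray("wrist",(150+x/3.636-.5,160+y/3.636-.5));q=A.T@(o-p);v=A.T@d;s=(w-q[2])/v[2];print("w",w,q+s*v)
# tin foot near edge: corners (130,97),(612,97), width 64
o,d1=h.ray("wrist",(150+127/3.636-.5,160+103/3.636-.5));_,d2=h.ray("wrist",(150+617/3.636-.5,160+103/3.636-.5))
for z in(20,24,27,30):
    X=[o+d*(z-o[2])/d[2] for d in(d1,d2)];print(z,[((q-O)@n,(q-O)@t) for q in X])
E
```

```text
w -15 [-48.789  19.357 -15.   ]
w 15 [-37.752  15.022  15.   ]
w -22 [-31.847  12.717 -22.   ]
w 22 [-24.193   9.704  22.   ]
w -15 [-34.457  13.738 -15.   ]
w 15 [-17.311   7.008  15.   ]
20 [(np.float64(-113.35607458249346), np.float64(105.82687427387593)), (np.float64(-113.43382511625464), np.float64(38.437485173517935))]
24 [(np.float64(-112.47912841447643), np.float64(104.91833173971958)), (np.float64(-112.55498808378961), np.float64(39.167827851581876))]
27 [(np.float64(-111.82141878846363), np.float64(104.23692483910229)), (np.float64(-111.89586030944085), np.float64(39.7155848601298))]
30 [(np.float64(-111.16370916245084), np.float64(103.55551793848502)), (np.float64(-111.23673253509199), np.float64(40.26334186867774))]
```

```bash
python3 -m jog '[[[0,0.003,-0.004],[0,0,0],-0.3],[[0,0.003,-0.008],[0,0,0],-0.3],[[0,0.003,-0.011],[0,0,0],-0.3],[[0,0.003,-0.011],[0,0,0],-0.3]]'
cat > pic3.py <<'E'
from g import *
from bench import vision
import cv2,sys
info()
A=vision.snapshot("scene");W=vision.snapshot("wrist")
a=A[180:255,180:270,::-1]
cv2.imwrite(sys.argv[1],np.hstack([cv2.resize(a,(400,333),interpolation=cv2.INTER_CUBIC),cv2.resize(W[100:320,120:384,::-1],(400,333),interpolation=cv2.INTER_AREA)]))
E
python3 pic3.py pics/d3.png
```

```text
time: 7.02
tool_pos: [488.3, -152.4, 2.8]
tcp_rot: [95.7, 88.2, 11.8]
ft_force: [-0.3, -0.2, -0.6]
finger_gap: 29.8
t 7.0167 J [-23.897   3.815 111.593   1.197  63.112  59.42 ] tcp [ 488.256 -152.371    2.797] axis [ 0.031  0.007 -0.999] jaw [ 0.107 -0.994 -0.003] F [-0.327 -0.236 -0.582] gap 29.84709088611361 
E plate x',y',z -137.52777775371644 71.95491825177716 -5.1988403183398
```

View pics/d3.png

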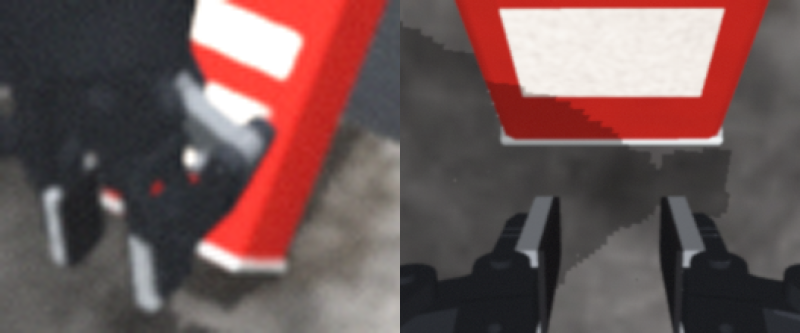

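```bash
python3 -c "
from g import *
go(-120.6,71.5,-12.9,80)"
```

```text
shift [ 0.015  0.002 -0.009] [ 0.013 -0.141  0.001]
```

```bash
python3 -m jog '[[[0.002,0,-0.003],[0.005,-0.05,0],-0.3],[[0.005,0.001,-0.006],[0.009,-0.1,0],-0.3],[[0.009,0.002,-0.009],[0.013,-0.141,0.001],-0.3],[[0.012,0.002,-0.009],[0.013,-0.141,0.001],-0.3],[[0.012,0.002,-0.009],[0.013,-0.141,0.001],-0.3]]'
python3 pic3.py pics/d4.png
```

```text
time: 7.53
tool_pos: [500.9, -151.0, -4.9]
tcp_rot: [90.0, 80.0, 6.2]
ft_force: [0.4, -0.2, 0.4]
finger_gap: 29.7
t 7.5333 J [-26.422  -0.857 118.001   6.57   54.611  53.99 ] tcp [ 500.927 -151.034   -4.932] axis [ 0.172  0.019 -0.985] jaw [ 0.107 -0.994 -0.   ] F [ 0.4   -0.217  0.415] gap 29.67799280033246 
E plate x',y',z -123.65518466012814 71.89053875066149 -12.811636770437243
```

View pics/d4.png

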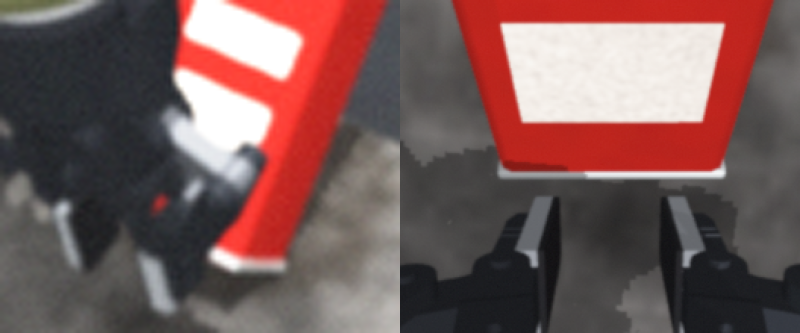

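```bash
python3 -m jog '[[[0.003,0,0],[0,0,0],-0.3],[[0.006,0.001,0],[0,0,0],-0.3]]'; python3 -m jog '[[[0.002,0,-0.001],[0,0,0],-0.3],[[0.003,0,-0.001],[0,0,0],-0.3]]'
```

```text
time: 7.8
tool_pos: [507.0, -150.1, -4.9]
tcp_rot: [89.9, 80.1, 6.2]
ft_force: [-11.9, -3.5, 3.1]
finger_gap: 30.0
time: 7.97
tool_pos: [508.0, -149.7, -7.0]
tcp_rot: [90.3, 80.3, 6.6]
ft_force: [-15.0, -2.7, 7.7]
finger_gap: 30.0
```

```bash
python3 -m jog '[[[0.002,0,-0.001],[0,0,0],-0.3],[[0.003,0,-0.002],[0,0,0],-0.3]]'
```

```text
time: 8.13
tool_pos: [511.6, -149.7, -8.7]
tcp_rot: [90.3, 80.2, 6.6]
ft_force: [-9.6, -1.0, 5.0]
finger_gap: 30.1
```

```bash
python3 -m jog '[[[0.003,0,-0.002],[0,0,0],-0.3],[[0.006,0.001,-0.003],[0,0,0],-0.3],[[0.009,0.001,-0.005],[0,0,0],-0.3]]'
python3 pic3.py pics/d5.png
```

```text
time: 8.38
tool_pos: [521.5, -148.6, -13.4]
tcp_rot: [90.2, 80.1, 6.4]
ft_force: [-4.8, -0.0, 3.4]
finger_gap: 29.7
t 8.3833 J [-25.055   2.982 115.146   6.393  53.586  55.294] tcp [ 521.546 -148.649  -13.426] axis [ 0.171  0.019 -0.985] jaw [ 0.108 -0.994 -0.001] F [-4.84  -0.031  3.351] gap 29.704836168120387 
E plate x',y',z -102.9110831257531 72.03970708522448 -21.30724754764526
```

View pics/d5.png

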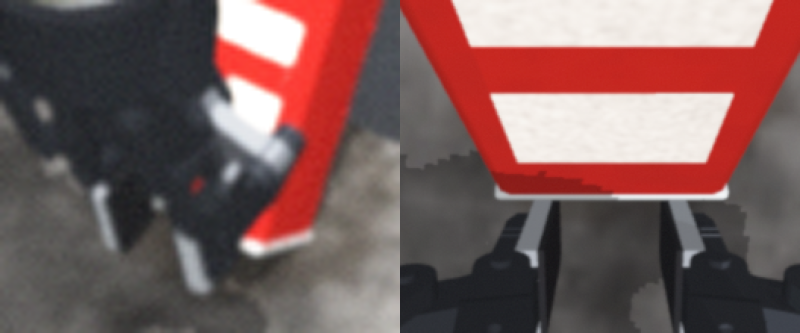

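```bash
python3 -m jog '[[[0.003,0,0.001],[0.008,-0.087,0],-0.3],[[0.006,0.001,0.002],[0.016,-0.174,0],-0.3],[[0.009,0.001,0.003],[0.024,-0.261,0],-0.3],[[0.012,0.001,0.004],[0.032,-0.348,0],-0.3],[[0.016,0.002,0.004],[0.032,-0.348,0],-0.3]]'
python3 pic3.py pics/d6.png
```

```text
time: 8.9
tool_pos: [534.5, -144.8, -12.4]
tcp_rot: [89.7, 60.0, 5.9]
ft_force: [-1.6, 0.3, -1.6]
finger_gap: 29.9
t 8.9 J [-33.685  -8.16  131.767  32.168  36.847  27.376] tcp [ 534.466 -144.796  -12.375] axis [ 0.498  0.052 -0.866] jaw [ 0.108 -0.994  0.002] F [-1.598  0.331 -1.559] gap 29.856769437895338 
E plate x',y',z -87.01943143401476 74.4522960109977 -19.300643777318648
```

View pics/d6.png

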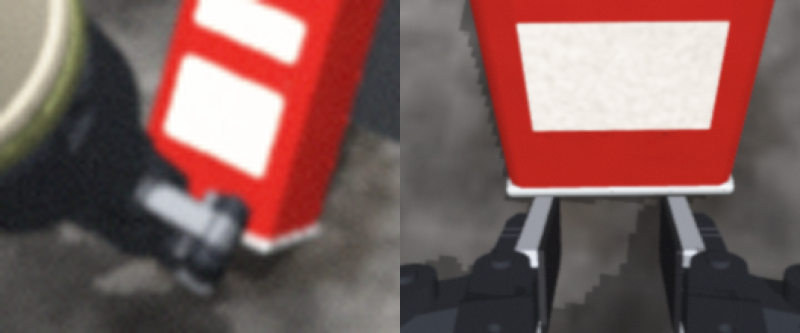

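```bash
python3 -m jog '[[[0,-0.003,0.004],[0,0,0],-0.3],[[0.004,-0.002,0.005],[0,0,0],-0.3],[[0.008,-0.002,0.005],[0,0,0],-0.3],[[0.012,-0.002,0.005],[0,0,0],-0.3]]'
python3 pic3.py pics/d7.png
```

```text
time: 9.33
tool_pos: [551.3, -149.1, -3.3]
tcp_rot: [89.3, 60.0, 5.5]
ft_force: [-2.1, 0.1, -4.1]
finger_gap: 29.5
t 9.3333 J [-32.689  -6.574 129.148  30.889  37.115  29.468] tcp [ 551.312 -149.143   -3.317] axis [ 0.498  0.048 -0.866] jaw [ 0.108 -0.994  0.006] F [-2.105  0.089 -4.055] gap 29.450284192397902 
E plate x',y',z -70.74192732684959 68.2830277733185 -10.24258480593455
```

View pics/d7.png

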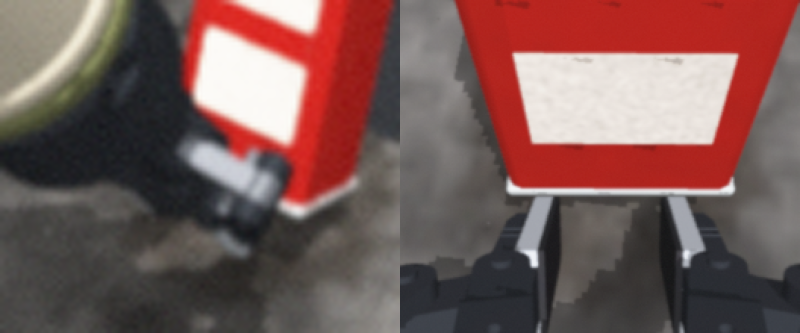

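```bash
python3 -m jog '[[[0.004,0.001,-0.001],[0,0,0],-0.3],[[0.008,0.002,-0.003],[0,0,0],-0.3],[[0.012,0.002,-0.004],[0,0,0],-0.3],[[0.016,0.003,-0.004],[0,0,0],-0.3]]'
python3 pic.py pics/d8.png
```

```text
time: 9.77
tool_pos: [566.7, -146.1, -7.9]
tcp_rot: [89.3, 59.9, 5.5]
ft_force: [-2.5, -0.7, -0.2]
finger_gap: 30.1
t 9.7667 J [-31.151  -3.794 127.204  30.843  35.717  30.622] tcp [ 566.718 -146.091   -7.884] axis [ 0.499  0.048 -0.865] jaw [ 0.107 -0.994  0.006] F [-2.515 -0.706 -0.185] gap 30.050326273278813 
E plate x',y',z -55.09280688842962 69.65286535776309 -14.807165479029052
```

View pics/d8.png

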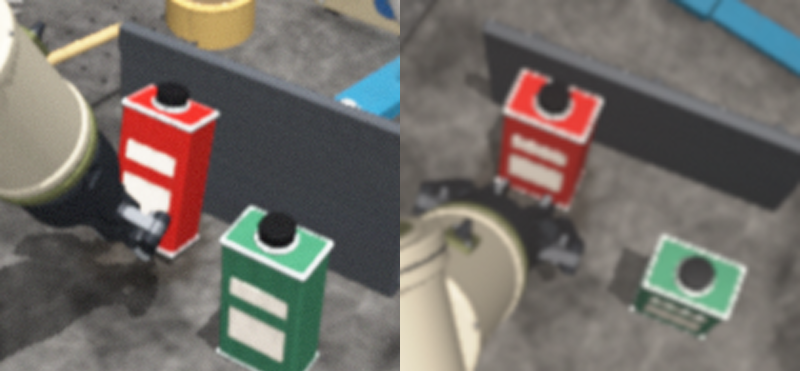

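Tin is now nearly upright (top at crop (550,105)); green untouched. Keep pushing gently until the back bears on the plate.

```bash
python3 -m jog '[[[0.003,0,-0.001],[0,0,0],-0.3],[[0.006,0.001,-0.001],[0,0,0],-0.3],[[0.009,0.001,-0.001],[0,0,0],-0.3],[[0.012,0.001,-0.001],[0,0,0],-0.3]]'
```

```text
time: 10.2
tool_pos: [578.0, -144.6, -9.4]
tcp_rot: [89.4, 60.0, 5.6]
ft_force: [-1.6, 0.1, -1.3]
finger_gap: 30.0
```

```bash
python3 -m jog '[[[0.003,0,0],[0,0,0],-0.3],[[0.006,0.001,0],[0,0,0],-0.3],[[0.006,0.001,0],[0,0,0],-0.3]]'; python3 pic.py pics/d9.png
```

```text
time: 10.45
tool_pos: [584.6, -143.8, -8.9]
tcp_rot: [89.3, 59.9, 5.6]
ft_force: [-1.6, 0.1, -1.0]
finger_gap: 30.0
t 10.45 J [-29.631  -1.119 124.761  30.323  34.892  32.29 ] tcp [ 584.64  -143.825   -8.884] axis [ 0.499  0.049 -0.865] jaw [ 0.107 -0.994  0.006] F [-1.563  0.084 -1.   ] gap 29.95491030646409 
E plate x',y',z -37.03072091212167 69.97296239013883 -15.808288277564245
```

View pics/d9.png

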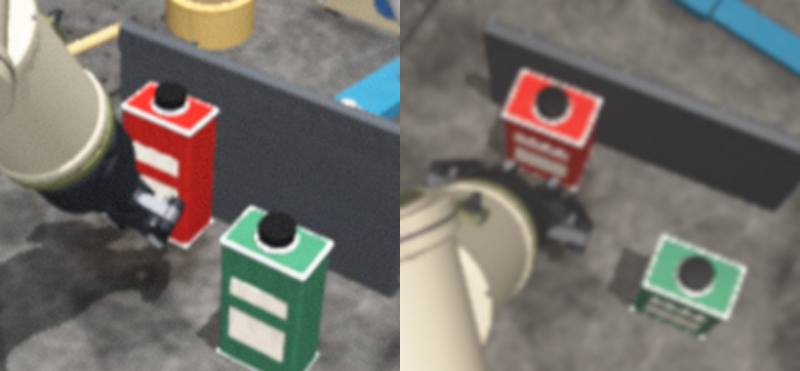

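```bash
python3 -m jog '[[[0.002,0,0],[0,0,0],-0.3],[[0.003,0,0],[0,0,0],-0.3]]'; python3 -m jog '[[[0.002,0,0],[0,0,0],-0.3],[[0.003,0,0],[0,0,0],-0.3]]'
```

```text
time: 10.72
tool_pos: [587.1, -143.8, -9.0]
tcp_rot: [89.3, 60.0, 5.6]
ft_force: [-1.5, -0.1, -0.0]
finger_gap: 30.0
time: 10.88
tool_pos: [589.8, -143.7, -9.3]
tcp_rot: [89.4, 60.0, 5.6]
ft_force: [-9.8, -1.4, 5.2]
finger_gap: 29.6
```

```bash
python3 -m jog '[[[0.001,0,0],[0,0,0],-0.3],[[0.001,0,0],[0,0,0],-0.3]]'; python3 pic.py pics/e1.png
```

```text
time: 11.05
tool_pos: [590.0, -143.6, -9.5]
tcp_rot: [89.4, 60.1, 5.7]
ft_force: [-19.2, -0.1, 12.3]
finger_gap: 29.8
t 11.05 J [-29.241  -0.179 123.853  30.03   34.831  32.845] tcp [ 590.018 -143.647   -9.504] axis [ 0.496  0.05  -0.867] jaw [ 0.108 -0.994  0.005] F [-19.163  -0.087  12.303] gap 29.798310872104594 
E plate x',y',z -31.68168089620345 69.57847432545228 -16.43736902196791
```

View pics/e1.png

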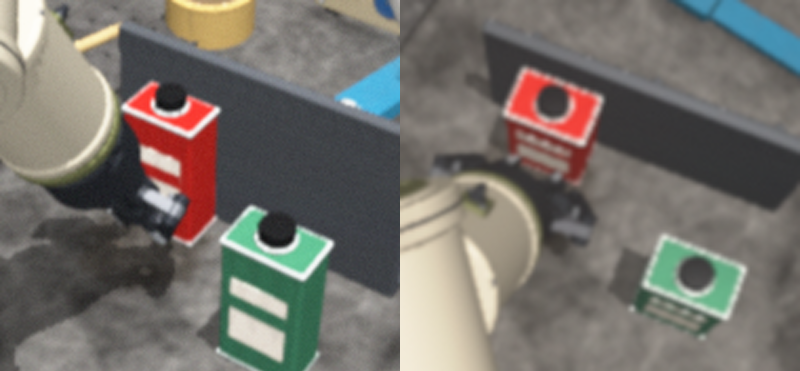

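Force has climbed to 23 N: the tin bears on the plate. Back straight off and check.

```bash
python3 -m jog '[[[-0.005,0,0],[0,0,0],-0.3],[[-0.02,-0.002,0.002],[0,0,0],-0.3],[[-0.045,-0.005,0.01],[0,0,0],-0.3],[[-0.075,-0.008,0.03],[0,0,0],-0.3],[[-0.1,-0.01,0.06],[0,0,0],-0.3]]'
python3 - <<'E'
from g import *
from bench import vision
import cv2
info()
A=vision.snapshot("scene");B=vision.snapshot("top")
cv2.imwrite("pics/e2.png",np.hstack([cv2.resize(A[120:280,200:340,::-1],(400,457),interpolation=cv2.INTER_CUBIC),cv2.resize(B[140:260,235:340,::-1],(400,457),interpolation=cv2.INTER_CUBIC)]))
E
```

```text
time: 11.57
tool_pos: [489.1, -152.1, 47.1]
tcp_rot: [89.8, 60.2, 6.0]
ft_force: [0.4, 0.8, 1.2]
finger_gap: 29.8
t 11.5667 J [-38.823 -23.684 136.339  27.782  48.736  29.837] tcp [ 489.086 -152.142   47.07 ] axis [ 0.494  0.052 -0.868] jaw [ 0.108 -0.994  0.002] F [0.428 0.775 1.207] gap 29.818319499698102 
E plate x',y',z -132.95603171477578 72.05409226898543 40.12825908823031
```

View pics/e2.png

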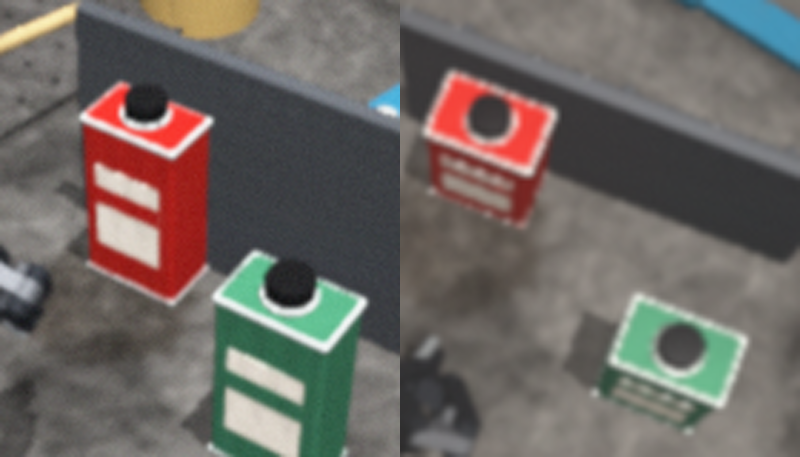

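```bash
python3 - <<'E'
from h import *
from g import O,n,t
S3=lambda x,y:(200+x/2.857,120+y/2.856);T3=lambda x,y:(235+(x-400)/3.81,140+y/3.808)
for k,a,b in[("Tnl",(84,119),(427,132)),("Tnr",(177,157),(530,175)),("Tfr",(212,120),(556,110)),("Tfl",(120,84),(450,70)),("Bnl",(90,265),(431,192)),("Bnr",(173,303),(526,227)),
 ("gTnl",(216,298),(611,360)),("gTnr",(330,350),(720,405)),("gTfr",(366,302),(746,342)),("gTfl",(256,252),(637,296))]:
    p,e=tri(S3(*a),T3(*b));d=p-O;print(k,np.round([d@n,d@t,p[2],e],1), np.round(p[:2],1))
E
```

```text
Tnl [-38.8  95.8 112.1   0.1] [ 584.1 -117.9]
Tnr [-40.4  31.8 113.6   2.2] [ 589.4 -181.7]
Tfr [  0.2  33.2 113.3   0.3] [ 629.6 -176. ]
Tfl [  0.5  98.  112.5   0.1] [ 622.9 -111.5]
Bnl [-40.3  96.1  -2.1   1.2] [ 582.6 -117.9]
Bnr [-40.6  31.8   0.4   1.3] [ 589.2 -181.7]
gTnl [-121.6  -46.1  113.2    0.6] [ 517.1 -267.9]
gTnr [-122.  -109.4  113.3    2.6] [ 523.6 -330.9]
gTfr [ -85.7 -110.2  116.3    1. ] [ 559.7 -327.8]
gTfl [-84.1 -46.7 115.8   0.2] [ 554.5 -264.5]
```

Red tin: near face at x' = -39 to -41 both top and bottom, back at 0, so it stands upright and flush. Green corners are within 2.5 mm of the start. The arm is clear.

```bash
python3 -c "
from bench import order,r
print(r.sense()['time'],r.sense()['ft_force']);print(order.hand_in())"
```

```text
11.6667 [ 1.01302884 -2.3741669   0.79262889]
the job is handed in; nothing more can be done
None
```

The red tin now stands upright on the bench with its broad back flat against the plate. I handed the job in at about 11.7 s of the 29 s allowed, and no verdict is reported.

**How it was done:** I pushed the tin's foot in with the fingers about 30 mm apart. They were nearly vertical at first and moved down with the foot's edge, then tilted to 60° to finish until the tin bore on the plate.

**Last checks, after backing off:**
- **Red tin:** its near face measured 39 to 41 mm from the plate at both top and bottom, and its back at 0 to 0.5 mm. It is parallel to the plate within about 2° and spans y of about +32 to +98 mm on the plate.
- **Green tin:** its corners are within about 2.5 mm of where they started, which is at the measuring noise.
- **Arm:** nothing was touching it, with the fingertips about 90 mm from the tin.

**What failed or disagreed:**
- **First push jammed:** I pressed the leaning face too far above the foot, and the wrist reached about 114 N against the 120 N limit. I backed off and changed the approach. After that the readings stayed at or below about 23 N.
- **Fingertip position:** the images put the fingertips about 20 mm behind the TCP at that opening, not 8 mm ahead as stated, so I worked from the images.
- **Camera heights:** heights found from two views read up to 8 mm low on the tin tops and plate edge.

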